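Shut the tool tote's drawer and pull its telescopic handle up to carrying height

ROBOT

A 7-joint arm with a two-finger parallel gripper is mounted at the origin on a cart in front of the work surface, level with it; the furniture and walls round the work are solid. World frame = base frame: x ahead of the robot, y to its left, z up, the work surface at z = 0. Lengths are in m, angles in rad, forces in N, time in s.
With the tool pointing down it reaches from about 0.35 to 0.9 m from the base axis. Payload 8.1 kg.
Tool frame: the origin (TCP) lies at the very end of the fingers, on their centre line; the grasp point (between the pads) lies arm.grip_point_offset behind it (arm.grip_point_offset is the distance from the TCP to the grasp point, in m); z points along the fingers, y is the line along which they close (so a half turn about z gives the same grasp; the last joint's range is limited). The gripper opens to 92 mm and grips with 3 to 60 N. Pads are 19 mm wide; open, the fingers measure 130 mm over their backs; the gripper's body (75 mm by 190 mm) begins 47 mm behind the grasp point.
Start: joints at [1.044, 0.434, 0.025, 1.573, -0.012, 1.134, -0.075], TCP at [0.257, -0.57, 0.227] pointing down, gripper open.
Joint ranges: [-2.62, 2.62], [-0.44, 2.09], [-1.27, 1.32], [0.08, 2.57], [-1.32, 4.46], [0.12, 2], [-2.74, 2.74]. Speed limits (rad/s): [2.22, 2.22, 3.01, 3.01, 3.14, 3.14, 3.14].

INTERFACE

Orientations are given as a rotation vector (axis times angle).
In Python, from cell import arm gives the robot as it stands. The module is installed in compiled form; this text tells all that it offers.
- The arm moves only by the shell command python3 -m creep 'ROWS' [OPENING] [FORCE]. ROWS is JSON, a list of rows, each a list of 6 numbers: the shift along the tool's x, y, z scaled (see below), then the turn, a rotation vector about the tool's x, y, z scaled (see below). A call has 1 to 20 rows; each row shifts and turns the commanded pose from where the row before left it, along the tool's axes as they then stand; what a row does not reach is not made up. The controller multiplies each number of a shift by 0.4 m and each number of a turn by 120 degrees. A row lasts 1/12 s, in which the tool goes at most 41.7 mm and 7.16 degrees, less where a joint would pass 70% of its speed; a pose out of reach is approached as far as the arm can. A call with a number of a shift or a turn outside -1 to 1 is refused whole. A call with a gripper value outside its range is refused whole. OPENING is the closure, from -1 (fully open) to 1 (shut), set as the call begins (- or left out, the last holds). The fingers move at their own pace and stop on an object; FORCE is the grip in N (left out, the last holds). Time passes only in rows, so rows that do not move let the fingers close. It gives the time, the measured TCP pose, the force, the opening and the grip force at its end, in the units of the state.
- arm.observe(): the state, without advancing time (a new reading comes with each control period).
- arm.get_image(name): name is "scene" or "top"; returns a dict with "frame" (480x640x3 uint8, red, green, blue), "intrinsics" (3x3 intrinsics, pixels), "distortion" ([k1, k2, p1, p2, k3] as OpenCV has them; the pictures are not rectified), "rvec" (rotation vector, rad) and "tvec" (3), from world to camera coordinates, as OpenCV has them. Camera axes: x right, y down, z forward; pixel columns grow to the right and rows downward; lengths in m; the calibration is good to about 2 mm. A picture is of the moment at which its call begins. There is no depth.
- arm.sign_off(): hands the job in; it is judged then, once.
The state is a dict: "clock": time; "joints": joint angles; "dq": joint speeds; "joint_efforts": joint torques, N m; "position": TCP position; "ee_rot": TCP orientation; "force": force on the tool from outside, world axes, zero at the start; "ft_torque": the same for the moment, N m; "width": opening from 0.0 (shut) to 1.0 (fully open); "gripper_force": force on a finger pad.
Only numpy, scipy, OpenCV 4.12 (cv2) and the standard library are available. Lean on these libraries where they do the work, as an engineer would, in place of code of your own. Each camera call takes 0.05 s, during which the arm holds its last target. There are 200 camera calls.

TASK

Get the black tool tote ready to be carried: first push its open drawer fully home until it clicks shut, so that nothing slides out. Then take the handle by the middle of its grip so that the orange release button in the front of the grip is squeezed in, and keep it squeezed while you pull the handle straight up past the first stop to the second stop, where it is fully drawn out. Leave the tote standing where it is on the bench, not lifted or shoved, and the things round it alone, and finish still holding the handle up at the second stop: there is no catch up there, it drops back if you let go.

Things in the scene. Friction and masses are not known exactly. Their poses are not given: they have to be found in the camera images.
- tote: low black tool tote with grey corners, 180 mm deep, 270 wide, 96 high, 7 kg, loose on the bench: open tray on top (rim 90 to 95 mm high, end posts 99; the flat tools in it are fixed, none above 86), one drawer below, telescopic handle across its middle from end to end. Origin: centre of its underside; x points from drawer front to back, y along its width and the handle's grip, z up
- drawer_lip (a point): middle of the outer face of the orange pull lip on the drawer front; moves with the drawer. Lip 94 mm wide along tote y, 10 mm high, its middle 54 mm above the tote's underside; it stands 14 mm out from the drawer front (12 to 62 mm high). With the drawer home it lies 110 mm in front (tote -x) of the tote's origin. Axes as the tote's
- drawer_travel (a joint): how far the drawer is open, m: 0 = home, 0.075 = fully out; it opens along tote -x, about 1 N of friction. A ball catch must be pushed over between 0.010 and 0.004 (about 5 N); past it the catch itself draws the drawer home and keeps it there
- tote_handle: the moving part of the telescopic handle: black rubber grip 156 mm long along tote y, 30 mm thick along tote x, 26 mm high, its grey ends on two light metal tubes 120 mm either side of the middle, about 0.3 kg. Its origin is not on the grip (use grip); axes as the tote's
- grip (a point): centre of the grip. 142 mm above the tote's underside with the handle parked (the grip's lower face is then 34 mm above the tray rim), 262 mm at the second stop. Can be gripped from above with the fingers closing along tote x; at its middle one finger then lies on the button
- handle_travel (a joint): how far the handle is drawn up, m, along tote z: 0 = parked, 0.060 = first stop, 0.120 = second stop (rigid end of travel). With the button out a catch holds it at 0 and at 0.060 (1.5 to 2.5 mm of play); with the button in it slides freely and weighs about 4 N. Nothing holds it at 0.120: let go there, it falls to the first stop
- button_face (a point): middle of the face of the orange release button, 44 mm long along tote y and 15 mm high, in the front (tote -x) side of the grip at its middle. It stands 7 mm proud of the grip's face, so grip and button are 37 mm across before squeezing
- button_travel (a joint): how far the button is squeezed in along tote +x, m: 0 = out, 0.005 = fully in (from 4 N at first to 9 N); from 0.004 on the catch is clear. It springs out again when released
- offcut: sawn wooden block 45 x 101 x 22 mm at the bench's front edge, before the mitre saw; origin at the centre of its underside; a bystander. The saw is fixed: its table fills x 0.33 (lever) to 0.92, y -0.22 to 0.29 up to 0.16 high, its arm x 0.49 to 0.92, y -0.01 to 0.25 up to 0.60 high; the robot's arm has to swing round in front of that, drawn in
- tape_measure: yellow and black pocket tape measure, 35 x 91 x 64 mm, stands between the tote and the saw; origin at the middle of its underside; a bystander

How it is judged:
On the way, in this order (a step that is already met when the one before it is completed fails the run):
1. the drawer is pushed home into its catch while the handle is still parked (value of joint drawer_travel below 0.003 m and value of joint handle_travel below 0.01 m), for 0.2 s.
2. the fingers squeeze the release button with the handle still down (value of joint button_travel above 0.0035 m and contact force between the fingers and tote_handle above 3 N and value of joint handle_travel below 0.02 m), for 0.05 s.
At the end, for the whole second after the job is handed in: The drawer is home (within 3 mm), the handle is at its second stop (drawn out more than 115 of 120 mm) and still, the fingers hold it with the release button squeezed in, and the tote stands flat on the bench (lifted less than 10 mm, tilted less than 0.08 rad) (value of joint drawer_travel below 0.003 m and value of joint handle_travel above 0.115 m and contact force between the fingers and tote_handle above 3 N and value of joint button_travel above 0.0035 m and linear speed of tote_handle below 0.03 m/s and height (world z) of tote below 0.01 m and angle between tote's own z axis and vertical below 0.08 rad); the arm keeps its last pose, push and grip.
It fails at once if the tote is lifted off the bench or tipped (height (world z) of tote above 0.02 m or angle between tote's own z axis and vertical above 0.15 rad).
It fails at once if the tote is shoved more than 60 mm (distance of tote from where it was at the start of the episode above 0.06 m).
It fails at once if the tape measure or the offcut is pushed away (distance of any of tape_measure, offcut from where it was at the start of the episode above 0.03 m).
It also fails if it takes over 54 s, if anything falls off the work surface, if the arm or the gripper's body presses on something with over 40 N, if the wrist force passes 120 N, or if a joint passes its speed limit or range.

## Working session

There is one attempt and no reset: what is moved stays moved. The work goes in short steps, Python scripts to look and compute and a shell command to move; the robot and the scene stay as the last step left them, time stands still between calls to the robot, and variables do not carry over. Pictures are saved under pics/ and viewed, at most 10 in all, crops included, and the job is handed in when it is done.

```bash
mkdir -p pics; python3 - <<'E'
from cell import arm
import cv2
print(arm.observe(), arm.grip_point_offset)
for n in("scene","top"):
    d=arm.get_image(n); cv2.imwrite(f"pics/{n}0.png",d["frame"][:,:,::-1]); print(n,d["intrinsics"],d["distortion"],d["rvec"],d["tvec"])
E
```

```text
{'clock': 0.0, 'joints': array([ 1.04438966,  0.4352357 ,  0.02497441,  1.57411147, -0.01159945,
        1.13400222, -0.07511551]), 'dq': array([-0.0009173 ,  0.00031295, -0.0019665 ,  0.00079081, -0.00086523,
       -0.00105495,  0.00044074]), 'joint_efforts': array([-1.28636479e-03, -6.67845798e+01,  9.84504707e-01, -3.14456534e+01,
       -6.05496881e-02,  4.29500733e-02,  1.50010801e-04]), 'position': array([ 0.25675167, -0.56925418,  0.22593154]), 'ee_rot': array([-3.06984745e+00, -6.60286682e-01,  7.56023217e-04]), 'force': array([-0.28516969, -0.50187215,  0.58677305]), 'ft_torque': array([-0.05994354,  0.01212456,  0.01352918]), 'gripper_force': 0.0, 'width': 0.998928683658936} 0.0188
scene [[526.62607256   0.         322.42402025]
 [  0.         526.62607256 249.14289056]
 [  0.           0.           1.        ]] [-0.03491499  0.          0.          0.          0.        ] [ 2.43067831 -0.1417177   0.0619379 ] [-0.49793794 -0.00219131  1.13330931]
top [[460.2993852    0.         314.12238676]
 [  0.         460.2993852  226.90949751]
 [  0.           0.           1.        ]] [-0.07488259  0.          0.          0.          0.        ] [ 1.36972733 -2.45189132  0.6412684 ] [0.10147437 0.47996792 0.70669987]
```

View pics/scene0.png

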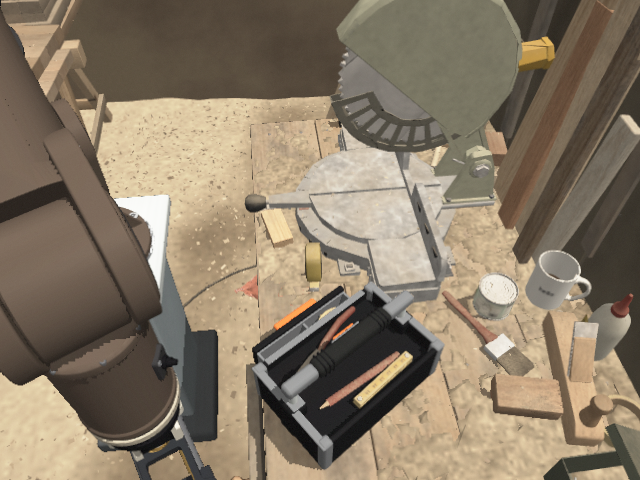

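View pics/top0.png

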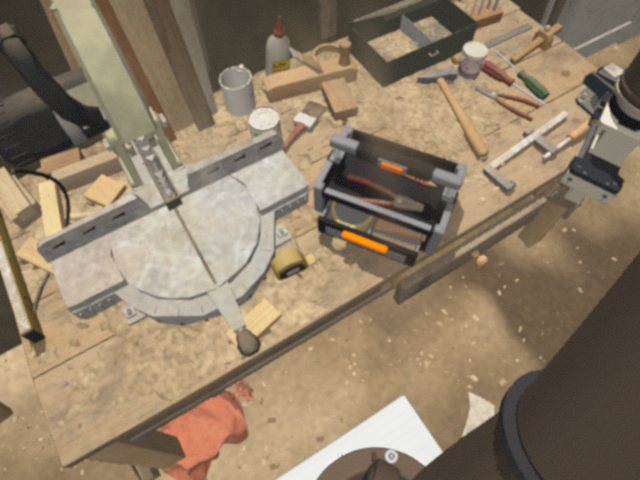

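The scene view shows the tote at about (350,370), with the handle running (290,383) to (405,303) and the orange lip at (295,315). In the top view the lip is at (365,243) and the tape measure at (288,262). I'll enlarge both.

```bash
python3 - <<'E'
import cv2
a=cv2.imread("pics/scene0.png")[270:470,240:450]; cv2.imwrite("pics/s1.png",cv2.resize(a,None,fx=3,fy=3,interpolation=cv2.INTER_CUBIC)[:600])
a=cv2.imread("pics/top0.png")[120:270,270:470]; cv2.imwrite("pics/t1.png",cv2.resize(a,None,fx=4,fy=4,interpolation=cv2.INTER_CUBIC))
E
```

```text
(no output)
```

View pics/s1.png

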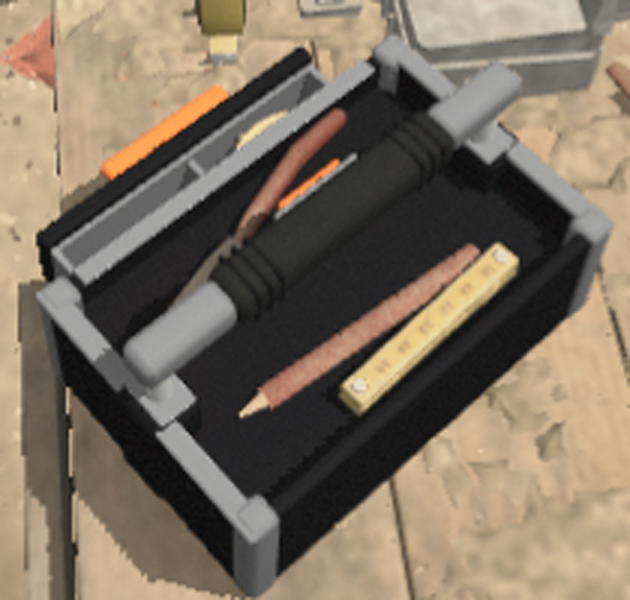

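View pics/t1.png

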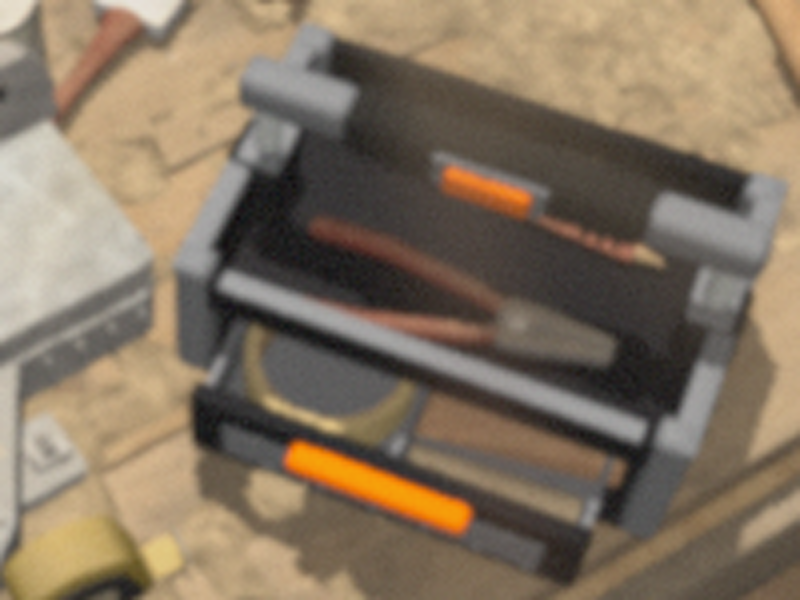

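Both crops are clear. In s1 the lip runs (105,165) to (222,90) and the tote post tops are at (38,290), (255,535), (610,225) and (390,42). In t1 the lip centre is (380,486) and the button centre is (487,192). Next I'll fit the tote pose and drawer opening from these.

```bash
cat > fit.py <<'E'
import numpy as np, cv2, pickle
from scipy.optimize import least_squares
K={"s":(np.array([[526.62607256,0,322.42402025],[0,526.62607256,249.14289056],[0,0,1]]),np.array([-0.03491499,0,0,0,0]),np.array([2.43067831,-0.1417177,0.0619379]),np.array([-0.49793794,-0.00219131,1.13330931])),
"t":(np.array([[460.2993852,0,314.12238676],[0,460.2993852,226.90949751],[0,0,1]]),np.array([-0.07488259,0,0,0,0]),np.array([1.36972733,-2.45189132,0.6412684]),np.array([0.10147437,0.47996792,0.70669987]))}
def proj(c,P):
    k,d,r,t=K[c]; return cv2.projectPoints(np.atleast_2d(np.float64(P)),r,t,k,d)[0][:,0]
def onplane(c,uv,z):
    k,d,r,t=K[c]; R=cv2.Rodrigues(r)[0]; n=cv2.undistortPoints(np.float64([[uv]]),k,d)[0,0]
    D=R.T@[n[0],n[1],1]; C=-R.T@t; return C+D*(z-C[2])/D[2]
def world(p,P):
    x,y,a=p[:3]; c,s=np.cos(a),np.sin(a); return np.array([x+c*P[0]-s*P[1],y+s*P[0]+c*P[1],P[2]])
E
python3 - <<'E'
from fit import *
S=lambda u,v:(u/3+240,v/3+270)
T=lambda u,v:(u/4+270,v/4+120)
# camera, pixel, tote coords, moves with drawer
obs=[("s",S(38,288),(-.09,-.135,.099),0),("s",S(257,535),(.09,-.135,.099),0),("s",S(610,225),(.09,.135,.099),0),("s",S(388,40),(-.09,.135,.099),0),
("s",S(105,165),(-.11,-.047,.059),1),("s",S(216,89),(-.11,.047,.059),1),
("t",T(380,486),(-.11,0,.054),1),("t",T(487,192),(-.022,0,.142),0),
("t",T(785,178),(.09,-.135,.099),0),("t",T(178,265),(-.09,.135,.099),0),("t",T(693,452),(-.09,-.135,.099),0)]
def res(p):
    o=[]
    for c,uv,P,m in obs: o.append(proj(c,world(p,np.array(P)-[p[3]*m,0,0]))[0]-uv)
    return np.ravel(o)
r=least_squares(res,[.5,-.35,-.7,.05],loss="soft_l1",x_scale=[.1,.1,.5,.05])
print(r.x); print(res(r.x).reshape(-1,2).round(1))
p=r.x
for n,P in dict(lip=(-.11-p[3],0,.054),lip_home=(-.11,0,.054),grip=(0,0,.142),front=(-.09,0,0),tapecorner=(0,0,0)).items(): print(n,world(p,P).round(4))
print("lip tri",onplane("s",S(163,127),.059),onplane("t",T(380,486),.054)); print("button",onplane("t",T(487,192),.142))
print("tape top",onplane("s",(313,248),.064),onplane("t",(288,262),.04))
E
```

```text
[ 0.49998066 -0.37242195 -0.96831555  0.03437618]
[[-3.3 -0.2]
 [-2.2  2. ]
 [ 1.8 -2.1]
 [-0.2 -5.3]
 [-1.6  1.7]
 [ 1.3 -1.3]
 [-0.4 -0.1]
 [-0.6  0.3]
 [ 1.7 -2.3]
 [-1.8 -1.7]
 [ 0.8 -0.8]]
lip [ 0.4182 -0.2535  0.054 ]
lip_home [ 0.4376 -0.2818  0.054 ]
grip [ 0.5    -0.3724  0.142 ]
front [ 0.449  -0.2983  0.    ]
tapecorner [ 0.5    -0.3724  0.    ]
lip tri [ 0.41915445 -0.25386926  0.059     ] [ 0.4175125  -0.25406444  0.054     ]
button [ 0.4873754  -0.35568012  0.142     ]
tape top [ 0.46911426 -0.10826579  0.064     ] [ 0.46476862 -0.10609099  0.04      ]
```

```bash
python3 -m creep '[[0.048,-0.049,0,0,0,0],[0.048,-0.049,0,0,0,0],[0.048,-0.049,0,0,0,0],[0.048,-0.049,0,0,0,0],[0.048,-0.049,0,0,0,0],[0.048,-0.049,0,0,0,0],[0.048,-0.049,0,0,0,0],[0.048,-0.049,0,0,0,0],[0.048,-0.049,0,0,0,0],[0.048,-0.049,0,0,0,0],[0.048,-0.049,0,0,0,0],[0.048,-0.049,0,0,0,0],[0.048,-0.049,0,0,0,0],[0.048,-0.049,0,0,0,0],[0,0,0,0,0,0]]' 1 10
python3 -m creep '[[0,0,0,0,0,-0.0557],[0,0,0,0,0,-0.0557],[0,0,0,0,0,-0.0557],[0,0,0,0,0,-0.0557],[0,0,0,0,0,-0.0557],[0,0,0,0,0,-0.0557],[0,0,0,0,0,-0.0557],[0,0,0,0,0,-0.0557],[0,0,0,0,0,-0.0557],[0,0,0,0,0,-0.0557],[0,0,0,0,0,-0.0557],[0,0,0,0,0,-0.0557],[0,0,0,0,0,-0.0557],[0,0,0,0,0,-0.0557],[0,0,0,0,0,-0.0557],[0,0,0,0,0,0]]'
cat >> fit.py <<'E'
def tool(p):
    from cell import arm
    o=arm.observe(); R=cv2.Rodrigues(o["ee_rot"])[0]; x=o["position"]
    c,s=np.cos(p[2]),np.sin(p[2]); M=np.array([[c,s,0],[-s,c,0],[0,0,1]])
    print("t",round(o["clock"],2),"TCP in tote",(M@(x-[p[0],p[1],0])).round(4),"tool axes in tote (cols)\n",(M@R).round(3),"\nF tote",(M@o["force"]).round(1),"w",round(o["width"],3),"gf",round(o["gripper_force"],1)); return M,R,x
E
python3 - <<'E'
from fit import *
p=[.5,-.3724,-.9683]; tool(p)
T=lambda u,v:(u/4+270,v/4+120); S=lambda u,v:(u/3+240,v/3+270)
def h(c,a,b,z):
    a,b=onplane(c,a,z),onplane(c,b,z); print(np.degrees(np.arctan2(*(b-a)[1::-1])).round(1),np.linalg.norm(b-a).round(4))
h("t",T(468,518),T(291,454),.054);h("t",T(528,206),T(445,179),.142);h("s",S(105,165),S(216,89),.059);h("t",T(785,178),T(785-470,178-150),.099)
h("s",S(257,535),S(610,225),.099);h("s",S(38,288),S(388,40),.099);h("t",T(647,435),T(220,283),.093);h("s",S(80,280),S(375,70),.093)
for uv in((345,258),(330,250),(375,285),(310,225)): print(onplane("s",uv,.1).round(3))
E
```

```text
clock: 1.35
position: [0.3909, -0.2039, 0.2267]
ee_rot: [-3.068, -0.67, -0.001]
force: [-0.4, 0.6, -0.2]
width: 0.01
gripper_force: 0.0
clock: 2.68
position: [0.3888, -0.2094, 0.2265]
ee_rot: [-1.454, -2.784, 0.0]
force: [-0.0, 0.2, 0.8]
width: 0.004
gripper_force: 0.0
t 2.68 TCP in tote [-0.1973  0.0008  0.2265] tool axes in tote (cols)
 [[-1.    -0.006 -0.   ]
 [-0.006  1.    -0.   ]
 [ 0.    -0.    -1.   ]] 
F tote [-0.2  0.1  0.8] w 0.004 gf 0.0
35.5 0.0923
35.6 0.0418
33.5 0.0859
35.3 0.2589
34.4 0.2604
33.4 0.2581
35.0 0.2201
33.3 0.2184
[ 0.523 -0.17   0.1  ]
[ 0.498 -0.148  0.1  ]
[ 0.568 -0.239  0.1  ]
[ 0.467 -0.079  0.1  ]
```

```bash
python3 -m creep '[[0,-0.015,0.05,0,0,0],[0,-0.015,0.05,0,0,0],[0,-0.015,0.05,0,0,0],[0,-0.015,0.05,0,0,0],[0,-0.015,0.05,0,0,0],[0,0,0.05,0,0,0],[0,0,0.05,0,0,0],[0,0,0.05,0,0,0],[0,0,0.05,0,0,0],[0,0,0,0,0,0],[0,0,0,0,0,0]]'
python3 - <<'E'
from fit import *
from cell import arm
tool([.5,-.3724,-.9683])
f=arm.get_image("scene")["frame"][:,:,::-1]; g=arm.get_image("top")["frame"][:,:,::-1]
cv2.imwrite("pics/pre.png",np.hstack([cv2.resize(f[200:420,220:440],(400,400)),cv2.resize(g[120:300,240:440],(400,360))[:,:400].copy() if 0 else cv2.resize(g[110:310,250:450],(400,400))]))
E
```

```text
clock: 3.6
position: [0.3638, -0.2258, 0.0463]
ee_rot: [-1.464, -2.777, 0.0]
force: [-0.1, 0.6, 0.6]
width: 0.006
gripper_force: 0.0
t 3.6 TCP in tote [-0.198  -0.0292  0.0463] tool axes in tote (cols)
 [[-1.     0.002 -0.002]
 [ 0.002  1.    -0.001]
 [ 0.002 -0.001 -1.   ]] 
F tote [-0.6  0.3  0.6] w 0.006 gf 0.0
```

View pics/pre.png

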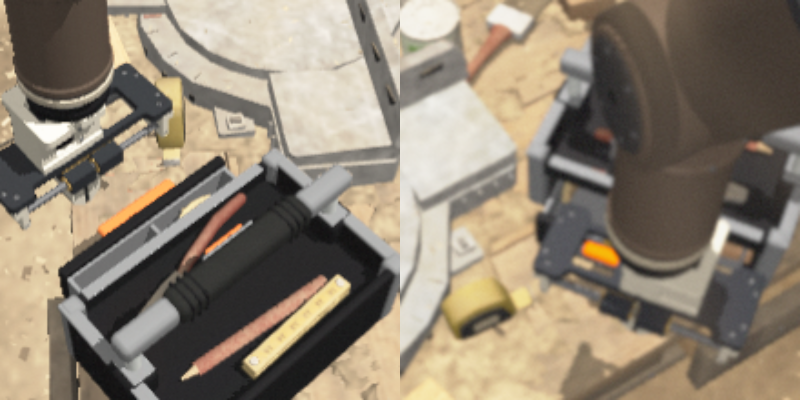

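The gripper stands in front of the lip (left half, fingers ~(85,190), lip ~(135,208)), and the body clears the tape measure. Pushing now.

```bash
python3 -m creep '[[-0.024,0,0,0,0,0],[-0.024,0,0,0,0,0],[-0.024,0,0,0,0,0],[-0.024,0,0,0,0,0],[-0.01,0,0,0,0,0],[-0.01,0,0,0,0,0],[-0.01,0,0,0,0,0],[-0.01,0,0,0,0,0],[0,0,0,0,0,0],[0,0,0,0,0,0]]'
python3 -m creep '[[-0.01,0,0,0,0,0],[-0.01,0,0,0,0,0],[-0.01,0,0,0,0,0],[-0.01,0,0,0,0,0],[0,0,0,0,0,0],[0,0,0,0,0,0]]'
python3 - <<'E'
from fit import *
tool([.5,-.3724,-.9683])
E
```

```text
clock: 4.53
position: [0.3954, -0.271, 0.0467]
ee_rot: [1.462, 2.781, -0.0]
force: [0.3, 0.5, -0.3]
width: 0.004
gripper_force: 0.0
clock: 5.03
position: [0.4049, -0.2846, 0.0468]
ee_rot: [1.462, 2.78, -0.0]
force: [-0.2, 0.5, -0.2]
width: 0.011
gripper_force: 0.0
t 5.03 TCP in tote [-0.1263 -0.0286  0.0468] tool axes in tote (cols)
 [[-1.    -0.     0.001]
 [-0.     1.     0.   ]
 [-0.001  0.    -1.   ]] 
F tote [-0.6  0.1 -0.2] w 0.011 gf 0.0
```

```bash
for i in 1; do python3 -m creep '[[-0.005,0,0,0,0,0],[-0.005,0,0,0,0,0],[0,0,0,0,0,0]]'; python3 -m creep '[[-0.005,0,0,0,0,0],[0,0,0,0,0,0]]';python3 -m creep '[[-0.005,0,0,0,0,0],[0,0,0,0,0,0]]'; done
python3 - <<'E'
from fit import *
tool([.5,-.3724,-.9683])
E
```

```text
clock: 5.28
position: [0.4071, -0.2879, 0.0468]
ee_rot: [1.462, 2.78, -0.0]
force: [0.5, -0.1, 0.2]
width: 0.005
gripper_force: 0.0
clock: 5.45
position: [0.4071, -0.2881, 0.0466]
ee_rot: [-1.46, -2.779, -0.001]
force: [-2.7, 3.4, 2.6]
width: 0.007
gripper_force: 2.4
clock: 5.62
position: [0.407, -0.2882, 0.0463]
ee_rot: [-1.458, -2.777, -0.002]
force: [-5.4, 10.1, 7.6]
width: 0.005
gripper_force: 5.6
t 5.62 TCP in tote [-0.1221 -0.0289  0.0463] tool axes in tote (cols)
 [[-1.    -0.001 -0.005]
 [-0.001  1.    -0.002]
 [ 0.005 -0.002 -1.   ]] 
F tote [-11.4   1.3   7.6] w 0.005 gf 5.6
```

```bash
python3 -m creep '[[0.005,0,0,0,0,0],[0.01,0,0,0,0,0],[0.02,0,0,0,0,0],[0.05,0,0,0,0,0],[0.05,0,0,0,0,0],[0,0,0,0,0,0]]'; python3 - <<'E'
from fit import *
from cell import arm
f=arm.get_image("scene")["frame"][:,:,::-1]
cv2.imwrite("pics/shut.png",cv2.resize(f[265:465,235:445],(630,600),interpolation=cv2.INTER_CUBIC))
E
```

```text
clock: 6.12
position: [0.3755, -0.2431, 0.0465]
ee_rot: [-1.458, -2.779, -0.0]
force: [-0.8, 0.9, -0.1]
width: 0.005
gripper_force: 0.0
```

View pics/shut.png

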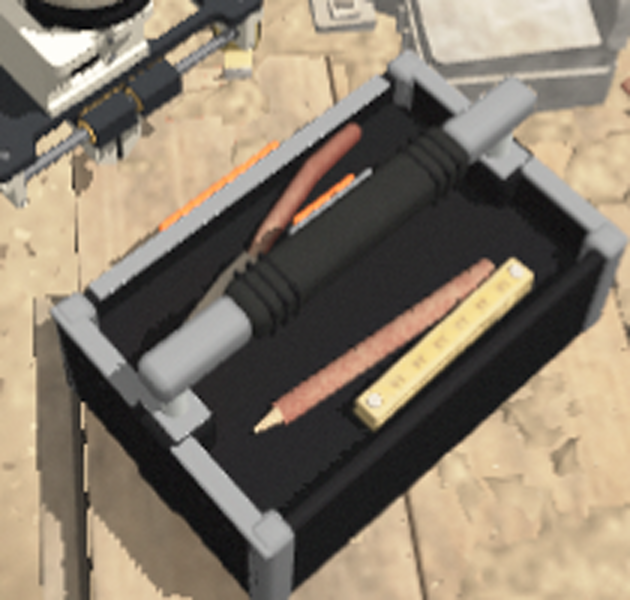

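The drawer is shut: only a sliver of lip shows, at (220,190), and the tote hasn't shifted. I'll rise, turn 90° and open.

```bash
python3 -m creep '[[0,0,-0.048,0,0,0],[0,0,-0.048,0,0,0],[0,0,-0.048,0,0,0],[0,0,-0.048,0,0,0],[0,0,-0.048,0,0,0],[0,0,-0.048,0,0,0],[0,0,-0.048,0,0,0],[0,0,-0.048,0,0,0],[0,0,0,0,0,0]]' -1 25
python3 -m creep '[[0,0,0,0,0,0.0577],[0,0,0,0,0,0.0577],[0,0,0,0,0,0.0577],[0,0,0,0,0,0.0577],[0,0,0,0,0,0.0577],[0,0,0,0,0,0.0577],[0,0,0,0,0,0.0577],[0,0,0,0,0,0.0577],[0,0,0,0,0,0.0577],[0,0,0,0,0,0.0577],[0,0,0,0,0,0.0577],[0,0,0,0,0,0.0577],[0,0,0,0,0,0.0577],[0,0,0,0,0,0]]'
python3 - <<'E'
from fit import *
tool([.5,-.3724,-.9683])
p=[.5,-.3724,-.9683]
for d in (0,.006,.01):print(d,[((proj("s",world(p,(-.11-d,y,.059)))[0]-[235,265])*3).round(0) for y in(-.047,.047)])
E
```

```text
clock: 6.92
position: [0.3805, -0.2476, 0.2039]
ee_rot: [1.46, 2.775, -0.001]
force: [0.2, -1.0, 0.2]
width: 0.608
gripper_force: 0.0
clock: 8.08
position: [0.3785, -0.2465, 0.2001]
ee_rot: [3.003, 0.923, 0.0]
force: [-0.1, -0.3, -0.1]
width: 1.002
gripper_force: 0.0
t 8.08 TCP in tote [-0.1726 -0.0288  0.2001] tool axes in tote (cols)
 [[ 0.006  1.     0.   ]
 [ 1.    -0.006 -0.   ]
 [-0.     0.    -1.   ]] 
F tote [ 0.2 -0.3 -0.1] w 1.002 gf 0.0
0 [array([151., 223.]), array([272., 135.])]
0.006 [array([145., 216.]), array([265., 129.])]
0.01 [array([141., 212.]), array([261., 125.])]
```

```bash
python3 -m creep '[[0.009,0.0537,0,0,0,0],[0.009,0.0537,0,0,0,0],[0.009,0.0537,0,0,0,0],[0.009,0.0537,0,0,0,0],[0.009,0.0537,0,0,0,0],[0.009,0.0537,0,0,0,0],[0.009,0.0537,0,0,0,0],[0.009,0.0537,0,0,0,0],[0,0,0,0,0,0],[0,0,0,0,0,0]]'
python3 - <<'E'
from fit import *
from cell import arm
tool([.5,-.3724,-.9683])
f=arm.get_image("scene")["frame"][:,:,::-1]; g=arm.get_image("top")["frame"][:,:,::-1]
cv2.imwrite("pics/over.png",np.hstack([cv2.resize(f[240:440,240:440],(400,400)),cv2.resize(g[90:290,270:470],(400,400))]))
E
```

```text
clock: 8.92
position: [0.4996, -0.3721, 0.1994]
ee_rot: [-2.998, -0.936, 0.001]
force: [-0.5, 0.3, -0.1]
width: 0.998
gripper_force: 0.0
t 8.92 TCP in tote [-0.0005 -0.0002  0.1994] tool axes in tote (cols)
 [[-0.003  1.    -0.001]
 [ 1.     0.003 -0.   ]
 [-0.    -0.001 -1.   ]] 
F tote [-0.5 -0.3 -0.1] w 0.998 gf 0.0
```

View pics/over.png

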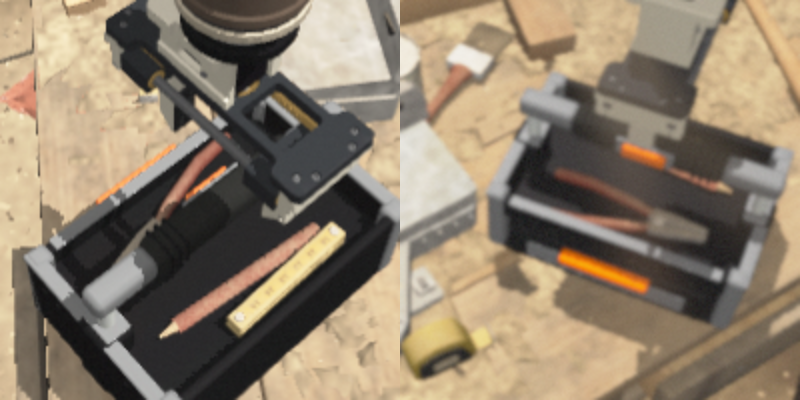

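The gripper straddles the grip, with the button at (642,155) on the right in line with the near finger. The drawer is shut. Descending and closing.

```bash
python3 -m creep '[[0,0,0.032,0,0,0],[0,0,0.032,0,0,0],[0,0,0.032,0,0,0],[0,0,0.032,0,0,0],[0,0,0.032,0,0,0],[0,0,0.032,0,0,0],[0,0,0,0,0,0],[0,0,0,0,0,0]]'
python3 -m creep '[[0,0,0,0,0,0],[0,0,0,0,0,0],[0,0,0,0,0,0],[0,0,0,0,0,0],[0,0,0,0,0,0],[0,0,0,0,0,0],[0,0,0,0,0,0],[0,0,0,0,0,0],[0,0,0,0,0,0],[0,0,0,0,0,0]]' 1 30
python3 - <<'E'
from fit import *
tool([.5,-.3724,-.9683])
E
```

```text
clock: 9.68
position: [0.4987, -0.3707, 0.1235]
ee_rot: [-2.998, -0.934, 0.001]
force: [0.2, -0.2, -0.8]
width: 1.001
gripper_force: 0.0
clock: 10.52
position: [0.4993, -0.3712, 0.1235]
ee_rot: [-3.0, -0.932, 0.0]
force: [-1.3, 3.4, -0.9]
width: 0.328
gripper_force: 30.1
t 10.52 TCP in tote [-1.400e-03  1.000e-04  1.235e-01] tool axes in tote (cols)
 [[-0.  1. -0.]
 [ 1.  0. -0.]
 [-0. -0. -1.]] 
F tote [-3.5  0.8 -0.9] w 0.328 gf 30.1
```

```bash
python3 -m creep '[[0,0,-0.008,0,0,0],[0,0,-0.008,0,0,0],[0,0,-0.008,0,0,0],[0,0,0,0,0,0]]'
```

```text
clock: 10.85
position: [0.4993, -0.3711, 0.1336]
ee_rot: [-3.0, -0.932, 0.0]
force: [-1.2, 0.4, -3.3]
width: 0.331
gripper_force: 30.0
```

The handle slides freely at about 4 N, so the catch is clear. Drawing it up.

```bash
python3 -m creep '[[0,0,-0.02,0,0,0],[0,0,-0.02,0,0,0],[0,0,-0.02,0,0,0],[0,0,-0.02,0,0,0],[0,0,-0.02,0,0,0],[0,0,-0.02,0,0,0],[0,0,-0.02,0,0,0],[0,0,0,0,0,0]]'
python3 -m creep '[[0,0,-0.02,0,0,0],[0,0,-0.02,0,0,0],[0,0,-0.02,0,0,0],[0,0,-0.02,0,0,0],[0,0,-0.02,0,0,0],[0,0,0,0,0,0],[0,0,0,0,0,0]]'
python3 -m creep '[[0,0,-0.005,0,0,0],[0,0,-0.005,0,0,0],[0,0,-0.005,0,0,0],[0,0,0,0,0,0],[0,0,0,0,0,0]]'
python3 - <<'E'
from fit import *
tool([.5,-.3724,-.9683])
E
```

```text
clock: 11.52
position: [0.4993, -0.3712, 0.191]
ee_rot: [3.0, 0.932, 0.0]
force: [-1.8, 3.8, -2.9]
width: 0.33
gripper_force: 30.0
clock: 12.1
position: [0.4993, -0.3712, 0.2302]
ee_rot: [-3.0, -0.932, -0.0]
force: [-2.3, 4.1, -3.7]
width: 0.331
gripper_force: 30.0
clock: 12.52
position: [0.4993, -0.3712, 0.2356]
ee_rot: [-3.0, -0.932, 0.0]
force: [-2.5, 4.3, -2.7]
width: 0.334
gripper_force: 30.0
t 12.52 TCP in tote [-1.400e-03  1.000e-04  2.356e-01] tool axes in tote (cols)
 [[-0.  1. -0.]
 [ 1.  0. -0.]
 [-0. -0. -1.]] 
F tote [-5.   0.4 -2.7] w 0.334 gf 30.0
```

```bash
python3 -m creep '[[0,0,-0.005,0,0,0],[0,0,-0.005,0,0,0],[0,0,-0.005,0,0,0],[0,0,0,0,0,0],[0,0,0,0,0,0]]'
python3 -m creep '[[0,0,-0.005,0,0,0],[0,0,0,0,0,0],[0,0,0,0,0,0]]'
```

```text
clock: 12.93
position: [0.4993, -0.3712, 0.2416]
ee_rot: [-3.0, -0.932, 0.0]
force: [-4.2, 4.9, -2.6]
width: 0.331
gripper_force: 30.0
clock: 13.18
position: [0.4993, -0.3713, 0.2435]
ee_rot: [-3.0, -0.932, 0.0]
force: [-3.4, 4.4, -3.1]
width: 0.327
gripper_force: 30.0
```

```bash
python3 -m creep '[[0,0,-0.0025,0,0,0],[0,0,0,0,0,0],[0,0,0,0,0,0]]'; python3 - <<'E'
from fit import *
from cell import arm
f=arm.get_image("scene")["frame"][:,:,::-1]; g=arm.get_image("top")["frame"][:,:,::-1]
cv2.imwrite("pics/up.png",np.hstack([cv2.resize(f[220:460,210:450],(400,400)),cv2.resize(g[80:280,280:480],(400,400))]))
E
```

```text
clock: 13.43
position: [0.4992, -0.3712, 0.2436]
ee_rot: [-2.999, -0.932, 0.001]
force: [-0.7, 2.9, -11.2]
width: 0.329
gripper_force: 30.0
```

View pics/up.png

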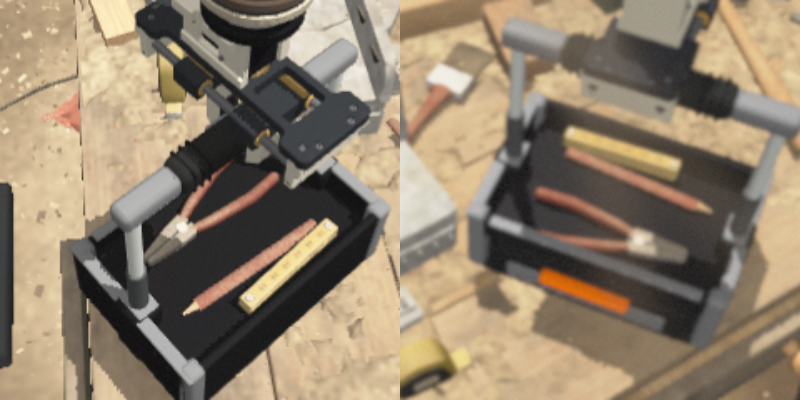

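The stop was felt: 11 N with no further movement, at 120 mm of travel. The picture shows the handle fully up with the grip end at (145,195), the drawer shut with its lip at (585,290), and the tote in place. Handing in.

```bash
python3 -c "
from cell import arm
print(arm.sign_off())"
```

```text
the job is handed in; nothing more can be done
None
```

I handed the job in at about 13.5 s with the drawer pushed home and the gripper still holding the handle at its second stop, button squeezed in (30 N grip); the tote had not visibly moved, and the hand-in gave no verdict.

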